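# Angle a long tube rack past the guide post into its loading bay

### The job

Push the long tube rack across the bench into the loading bay, angling the end nearer the short guide post in behind the post first and then swinging the other end in, until the rack lies flat along the bay's back wall with both ends home. Do it with the fingertips only: the rack stays standing on the bench and is never lifted or tipped, and the bottle, the jar and the tube in its block are left where they stand. Finish with the hand clear.

Things in the scene. Friction and masses are not known exactly. Their poses are not given: they have to be found in the camera images.
- rack: Long white tube rack, loose: a block 40 mm wide (x), 240 long (y), 38 high, about 0.4 kg, with a row of 7 fixed short tubes (blue or orange caps) up to 62 mm above the bench. Origin: centre of its underside; y runs to its left end, x across it towards the bay. Starts in front of the bay, right of the post, up to 0.35 rad askew to the bay. Push it under 30 mm high lest it tip.
- rack_left_end (a point): Centre of the rack's left end face (its +y end, the end nearer the post), 120 mm from the rack's centre and 19 mm above its underside.
- rack_right_end (a point): Centre of the rack's right end face (its -y end), 120 mm from the rack's centre and 19 mm above its underside.
- bay: Loading bay, fixed: grey back wall and two end walls, 45 mm high, 12 thick, open above and to the robot; floor is the bench; white housing behind. Inside 300 mm long, 70 deep. Origin: bench level, inner face of the back wall, mid-length; x points into the wall (mouth is -x), y left along it. Parked rack's centre: x = -20 mm, y -30 to 30 mm.
- post: Short guide post, fixed: upright steel cylinder, 24 mm in diameter, 60 high, black rubber top, before the bay's mouth, left of its middle. Its axis is 95 mm in front of the back wall (83 mm free behind the post). The gap from post to the bay's right end wall is shorter than the rack. Origin: foot of its axis.
- reagent: Bystander: amber bottle, 52 mm in diameter, 110 mm high, loose. Origin at the centre of its underside.
- jar: Bystander: white jar with a blue cap, 56 mm in diameter, 65 mm high, loose. Origin at the centre of its underside.
- tube_block: Bystander: an aluminium block 50 x 50 x 30 mm holding one upright capped tube, 93 mm high in all, loose. Origin at the centre of its underside.
There are look-alikes about, which are no part of the job. Of the things that look like the rack, take the one that is farthest from the robot's base at the start.

How it is judged (in metres and radians):
On the way:
1. the rack's left end is inside the bay while its right end is still out in front (x of rack_left_end in the frame of bay above -0.07 m and x of rack_right_end in the frame of bay below -0.08 m), for 0.1 s.
At the end, for the whole second after the job is handed in: The rack stands at rest on the bench inside the bay, between its end walls, its long side within 10 mm of the back wall at both ends (x of rack_left_end in the frame of bay between -0.03 and -0.015 m and x of rack_right_end in the frame of bay between -0.03 and -0.015 m and y of rack in the frame of bay between -0.034 and 0.034 m and height (world z) of rack below 0.005 m and angle between rack's own z axis and vertical below 0.05 rad and linear speed of rack below 0.01 m/s); the robot touches nothing.
It fails at once if the rack is lifted off the bench (more than 12 mm) (height (world z) of rack above 0.012 m).
It fails at once if the rack is tipped (more than 0.25 rad) (angle between rack's own z axis and vertical above 0.25 rad).
It fails at once if a bystander is moved more than 20 mm (distance of any of reagent, jar, tube_block from where it was at the start of the episode above 0.02 m).
It also fails if it takes over 64 s, if anything falls off the work surface, if the arm or the gripper's body presses on something with over 40 N, if the wrist force passes 120 N, or if a joint passes its speed limit or range.

### The arm

A 7-joint arm with a two-finger parallel gripper is mounted at the origin on the work surface. World frame = base frame: x ahead of the robot, y to its left, z up, the work surface at z = 0. Lengths are in m, angles in degrees, forces in N, time in s.
With the tool pointing down it reaches from about 0.425 to 0.875 m from the base axis. Payload 4.7 kg.
Tool frame: the origin (TCP) lies where the fingers leave the gripper's body, on its centre line; the fingertips stand 70 mm ahead of it and the grasp point (between the pads) lies 51 mm ahead of it (env.tip_reach is the distance from the TCP to the fingertips, in m); z points along the fingers, x is the direction in which the jaws open and shut, and the axes are right-handed (so a half turn about z gives the same grasp; the last joint's range is limited). The gripper opens to 87 mm and grips with 3 to 60 N. Pads are 19 mm wide; open, the fingers measure 117 mm over their backs; the gripper's body (75 mm by 190 mm) begins 51 mm behind the grasp point.
Start: joints at [75.693, 18.392, -4.016, 83.108, 1.295, 78.541, -3.26], TCP at [0.169, -0.628, 0.292] pointing down, gripper open.
Joint ranges: [-163.93, 163.93], [-17.29, 119.83], [-79.2, 71.16], [3.27, 140.29], [-89.18, 269.18], [5.43, 117.66], [-154.24, 154.24]. Speed limits (degrees/s): [147.25, 147.25, 180, 180, 180, 180, 180].

### API

Orientations are given as [roll, pitch, yaw] about the fixed x, y, z axes, in that order (R = Rz(yaw) Ry(pitch) Rx(roll)).
In Python, from cell import env, optics, order gives the robot as it stands.
- The arm moves only by the shell command python3 -m creep 'ROWS' [FORCE]. ROWS is JSON, a list of rows, each a list of 7 numbers: the shift along the tool's x, y, z in cm, then the turn, a rotation vector about the tool's x, y, z in rad, then the opening, from 0 (shut) to 1 (fully open). A call has 1 to 20 rows; each row shifts and turns the pose as measured when the row begins, along the tool's axes as they then stand; what a row does not reach is not made up. A row lasts 1/10 s, in which the tool goes at most 50 mm and 8.59 degrees, less where a joint would pass 70% of its speed; a pose out of reach is approached as far as the arm can. A call with a gripper value outside its range is refused whole. The fingers move at their own pace and stop on an object; FORCE is the grip in N (left out, the last holds). Time passes only in rows, so rows that do not move let the fingers close. It gives the time, the measured TCP pose, the force and the opening at its end, in the units of the state.
- env.get_obs(): the state, without advancing time (a new reading comes with each control period).
- optics.read_camera(name): name is "scene" or "top" or "wrist"; returns a dict with "frame" (420x560x3 uint8, blue, green, red), "z_map" (420x560 float32, m along the optical axis (not along the pixel's ray), 0 where there is no reading), "fx", "fy", "cx", "cy" (pixels), "R" (3x3) and "t" (3): a world point X has camera coordinates R X + t; the wrist camera has in their place "hand_eye" (4x4, takes a point from camera to tool coordinates, whose origin is the TCP and whose axes are the tool frame's). Camera axes: x right, y down, z forward; pixel columns grow to the right and rows downward; lengths in m; the calibration is good to about 2 mm. A picture is of the moment at which its call begins: read the wrist's pose just before it.
- order.sign_off(): hands the job in, once; it reports no verdict.
The state is a dict: "time_s": time; "qpos": joint angles; "joint_velocities": joint speeds; "effort": joint torques, N m; "tool_pos": TCP position; "tool_rot": TCP orientation; "force": force on the tool from outside, world axes, zero at the start; "wrist_torque": the same for the moment, N m; "grip_width": finger opening in m.
Only numpy, scipy, OpenCV 4.12 (cv2) and the standard library are available. Lean on these libraries where they do the work, as an engineer would, in place of code of your own. Each camera call takes 0.05 s, during which the arm holds its last target. There are 200 camera calls.

## Working session

There is one attempt and no reset: what is moved stays moved. The work goes in short steps, Python scripts to look and compute and a shell command to move; the robot and the scene stay as the last step left them, time stands still between calls to the robot, and variables do not carry over. Pictures are saved under pics/ and viewed, on a budget of 10 in all, crops included, one or two more only if the job needs it, and the job is handed in when it is done.

```bash
ls; mkdir -p pics; cat > h.py <<'E'
from cell import env, optics, order
import numpy as np, cv2
def cam(n):
    c=optics.read_camera(n); return c
def world(c,u,v,z=None):
    # depth-based (z None) or plane-based
    R,t=np.array(c["R"]),np.array(c["t"])
    ray=np.array([(u-c["cx"])/c["fx"],(v-c["cy"])/c["fy"],1.])
    if z is None: return R.T@(ray*c["z_map"][int(v),int(u)]-t)
    o=-R.T@t; d=R.T@ray; return o+d*(z-o[2])/d[2]
E
python3 - <<'E'
from h import *
o=env.get_obs(); print(o)
for n in("top","scene"):
    c=cam(n); cv2.imwrite(f"pics/{n}0.png",c["frame"]); np.save(f"pics/{n}0.npy",c,allow_pickle=True)
    R,t=np.array(c["R"]),np.array(c["t"]);print(n,-R.T@t,R.round(3))
E
```

```text
pics
{'time_s': 0.0, 'qpos': array([75.69549202, 18.44068363, -4.01614805, 83.17489124,  1.29442802,
       78.54152168, -3.26019836]), 'joint_velocities': array([ 0.04269689,  0.03504631,  0.11257488, -0.02797265, -0.10396811,
        0.06309976,  0.10767234]), 'effort': array([ 9.25970890e-04, -4.91285849e+01, -4.03146856e-01, -3.12523556e+01,
       -6.40292885e-02,  4.37426870e-02,  1.65963920e-04]), 'tool_pos': array([ 0.16931914, -0.62712012,  0.29114316]), 'tool_rot': array([ 1.79994973e+02,  1.11880745e-01, -7.48854749e+01]), 'force': array([ 0.19829525,  0.21320727, -0.25291654]), 'wrist_torque': array([ 0.05052337,  0.05304336, -0.02127648]), 'grip_width': 0.08709517715526517}
top [0.27133574 0.03147572 1.18379289] [[ 0.023 -1.     0.009]
 [-0.982 -0.024 -0.188]
 [ 0.189 -0.004 -0.982]]
scene [ 0.89849632 -0.64355502  0.82146634] [[ 0.853  0.521 -0.015]
 [ 0.349 -0.592 -0.726]
 [-0.387  0.614 -0.688]]
```

View pics/top0.png

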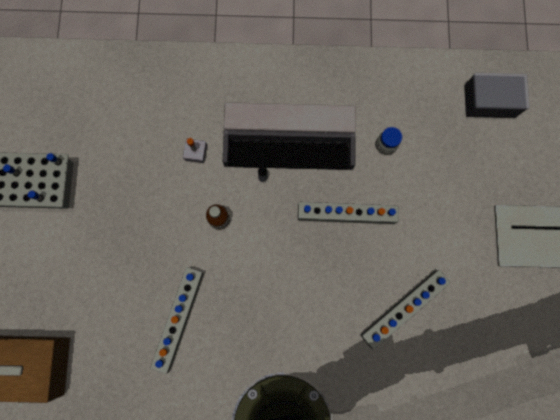

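View pics/scene0.png

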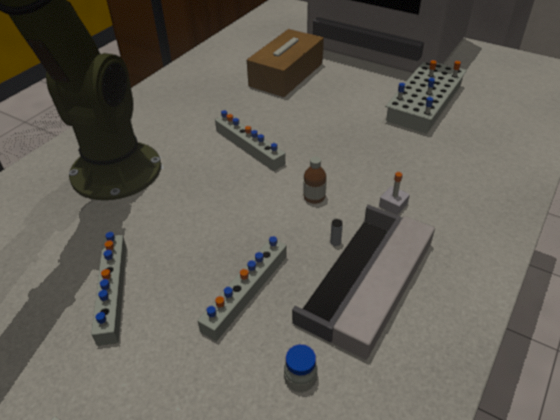

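Rack look-alikes in the top view: (348,212), (178,320) and (406,309). The first is farthest from the base at about (283,415) and stands in front of the bay, right of the post at (263,173). The bottle is at (217,216), the jar at (390,140) and the tube block at (195,150). I'll confirm the rack in a crop.

```bash
python3 - <<'E'
from h import *
c=np.load("pics/top0.npy",allow_pickle=True).item()
im=c["frame"][90:240,175:415]
im=cv2.convertScaleAbs(im,alpha=1.6,beta=25)
cv2.imwrite("pics/crop1.png",cv2.resize(im,None,fx=3.33,fy=3.33,interpolation=cv2.INTER_CUBIC))
for n,p in dict(rack=(348,212),l2=(178,320),l3=(406,309),post=(263,170),bott=(217,212),jar=(391,135),blk=(199,155)).items(): print(n,world(c,*p).round(3))
E
```

```text
rack [ 0.486 -0.144  0.059]
l2 [0.23  0.24  0.058]
l3 [ 0.266 -0.275  0.057]
post [0.583 0.058 0.06 ]
bott [0.469 0.157 0.113]
jar [ 0.679 -0.249  0.059]
blk [0.625 0.217 0.03 ]
```

View pics/crop1.png

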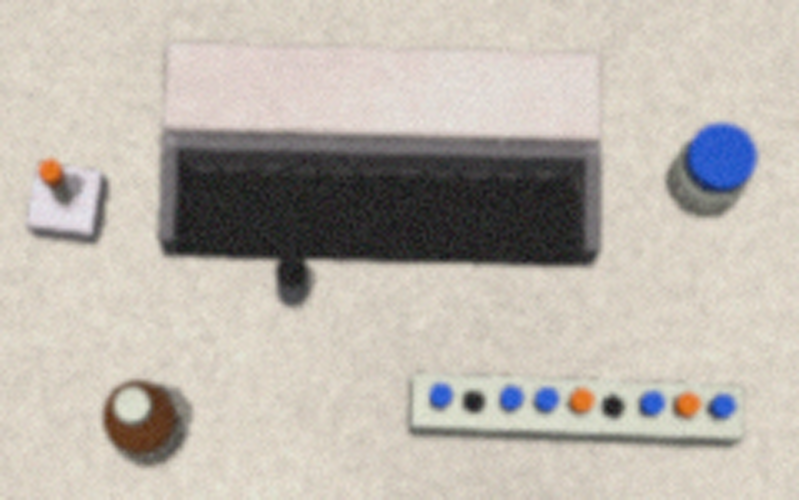

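The crop confirms it: the rack at (575,405) in the crop has 7 coloured caps and stands right of the post at (292,275) in front of the bay. Next I'll measure with depth clouds from both cameras.

```bash
cat >> h.py <<'E'
def cloud(c):
    R,t=np.array(c["R"]),np.array(c["t"]); v,u=np.mgrid[0:420,0:560]; z=c["z_map"]
    P=np.stack([(u-c["cx"])/c["fx"]*z,(v-c["cy"])/c["fy"]*z,z],-1)
    P=P[z>0]; return (P-t)@R
def sel(P,lo,hi): return P[np.all((P>lo)&(P<hi),1)]
def rect(P):
    (c,s,a)=cv2.minAreaRect((P[:,:2]*1000).astype(np.float32)); b=cv2.boxPoints((c,s,a)); 
    i=np.argmax([np.linalg.norm(b[1]-b[0]),np.linalg.norm(b[2]-b[1])]); d=b[i+1]-b[i]; d=d*np.sign(d[1])
    return np.round(c,1),np.round(s,1),"long-axis yaw-90 deg",round(np.degrees(np.arctan2(-d[0],d[1])),2)
def rackpose(P,lo=(.42,-.33,.030),hi=(.75,.12,.044)): # pts on rack top
    Q=sel(P,lo,hi); return rect(Q),len(Q)
E
python3 - <<'E'
from h import *
for n in("top","scene"):
    c=np.load(f"pics/{n}0.npy",allow_pickle=True).item(); P=cloud(c)
    print(n,"bench",np.median(sel(P,(.45,-.3,-.02),(.55,0,.02))[:,2]))
    Q=sel(P,(.40,-.33,.028),(.56,.02,.044)); print("rack",rect(Q),len(Q),np.median(Q[:,2]), Q[:,1].min(),Q[:,1].max())
    Q=sel(P,(.55,.02,.05),(.62,.1,.07)); print("post",np.median(Q,0),Q.min(0),Q.max(0))
    Q=sel(P,(.57,-.2,.036),(.8,.17,.055)); print("bay top",rect(Q),len(Q))
    # inner back wall: wall-top front edge per y column ; points z in .02-.035 on back wall face
    F=sel(P,(.60,-.10,.008),(.72,.11,.036)); 
    if len(F)>20: print("backface",np.polyfit(F[:,1],F[:,0],1),len(F),F[:,0].std())
    for y in(-.1,-.05,.0,.05,.09):
        f=Q[abs(Q[:,1]-y)<.008]; f=f[f[:,0]>.61]; print(y,np.sort(f[:,0])[:3].round(4))
    for k,(lo,hi) in dict(bott=((.4,.1,.01),(.55,.22,.13)),jar=((.6,-.32,.01),(.75,-.19,.08)),blk=((.57,.17,.015),(.68,.27,.04))).items():
        q=sel(P,lo,hi); print(k,q.min(0).round(3),q.max(0).round(3))
E
```

```text
top bench -0.000507631181652649
rack (array([ 492.1, -148.1]), array([240.5,  41.2]), 'long-axis yaw-90 deg', np.float32(-0.86)) 1366 0.037249059868401366 -0.2682691428755046 -0.02762982098613645
post [0.58016125 0.06046808 0.05950128] [0.56910731 0.04876866 0.05064663] [0.591049   0.0703217  0.06397305]
bay top (array([664.5,  -3.1]), array([188.1, 324.3]), 'long-axis yaw-90 deg', np.float32(0.18)) 4484
backface [0.00171142 0.67609571] 310 0.005072029782828092
-0.1 [0.6746 0.6752 0.6756]
-0.05 [0.6756 0.6759 0.6762]
0.0 [0.6751 0.6756 0.6756]
0.05 [0.6745 0.6748 0.6753]
0.09 [0.6756 0.6763 0.6764]
bott [0.445 0.137 0.01 ] [0.496 0.188 0.114]
jar [ 0.646 -0.275  0.01 ] [ 0.699 -0.221  0.07 ]
blk [0.614 0.203 0.015] [0.666 0.257 0.039]
scene bench 0.0012321189992774595
rack (array([ 492.5, -144.7]), array([242.6,  42.3]), 'long-axis yaw-90 deg', np.float32(-0.64)) 1755 0.03875677134185278 -0.2658629497065355 -0.023616825690677152
post [0.58268578 0.05976665 0.06013909] [0.56906909 0.04993893 0.0500725 ] [0.59326521 0.07319425 0.06535362]
bay top (array([ 6.645e+02, -4.000e-01]), array([187.8, 327. ]), 'long-axis yaw-90 deg', np.float32(0.15)) 6412
-0.1 [0.6765 0.6766 0.677 ]
-0.05 [0.6767 0.6769 0.677 ]
0.0 [0.6763 0.6766 0.6771]
0.05 [0.6768 0.6772 0.6782]
0.09 [0.6757 0.676  0.6766]
bott [0.449 0.138 0.01 ] [0.499 0.181 0.114]
jar [ 0.649 -0.276  0.01 ] [ 0.703 -0.223  0.07 ]
blk [0.615 0.204 0.015] [0.668 0.259 0.04 ]
```

Bay back wall at x≈0.676, bay spans y −0.152 to 0.148. Post is at (0.581, 0.060), rack centre at (0.492, −0.147), nearly square to the bay.

Plan:
1. Spread the fingers along the rack's rear side and rotate it about 21° about its right end.
2. Push the right end along the rack's axis, in behind the post.
3. Swing it flat from behind.

```bash
cat >> h.py <<'E'
def need(x,y,z,yaw):
    o=env.get_obs(); from scipy.spatial.transform import Rotation as Ro
    R=Ro.from_euler("xyz",o["tool_rot"],degrees=True); T=Ro.from_euler("xyz",[180,0,yaw],degrees=True)
    print("pose",np.round(o["tool_pos"],4),np.round(o["tool_rot"],2),"F",np.round(o["force"],1),"t",round(o["time_s"],2))
    print("shift cm",np.round(R.inv().apply(np.array([x,y,z])-o["tool_pos"])*100,2),"rot",np.round((R.inv()*T).as_rotvec(),3))
E
python3 -m creep '[[0,0,0,0,0,0.13,1],[0,0,0,0,0,0.13,1],[-4.4,-2.25,0,0,0,0,1],[-4.4,-2.25,0,0,0,0,1],[-4.4,-2.25,0,0,0,0,1],[-4.4,-2.25,0,0,0,0,1],[-4.4,-2.25,0,0,0,0,1],[-4.4,-2.25,0,0,0,0,1],[-4.4,-2.25,0,0,0,0,1],[-4.4,-2.25,0,0,0,0,1],[-4.4,-2.25,0,0,0,0,1],[-4.4,-2.25,0,0,0,0,1]]'
python3 -c "from h import *;need(.44,-.09,.2,-90)"
```

```text
time_s: 1.3
tool_pos: [0.3956, -0.1862, 0.2844]
tool_rot: [179.5, 0.4, -91.3]
force: [1.3, 0.6, -0.3]
grip_width: 0.0869
pose [ 0.3956 -0.1862  0.2844] [179.51   0.39 -91.31] F [ 1.3  0.6 -0.3] t 1.3
shift cm [-9.66 -4.29  8.47] rot [ 0.008  0.007 -0.023]
```

```bash
python3 -m creep '[[-3.2,-1.4,2,0,0,-0.02,1],[-3.2,-1.4,2,0.008,0.007,0,1],[-3.2,-1.4,2,0,0,0,1],[0,0,2,0,0,0,1],[0,0,0,0,0,0,1]]'
python3 -c "from h import *;need(.447,-.09,.080,-90.8)"
```

```text
time_s: 1.8
tool_pos: [0.4414, -0.0779, 0.2028]
tool_rot: [-179.8, -0.1, -89.3]
force: [-0.6, -0.6, -0.6]
grip_width: 0.0874
pose [ 0.4414 -0.0779  0.2028] [-1.7981e+02 -7.0000e-02 -8.9300e+01] F [-0.6 -0.6 -0.6] t 1.8
shift cm [ 1.2  -0.51 12.28] rot [-0.003 -0.001  0.026]
```

```bash
python3 -m creep '[[0.6,-0.2,2.5,0,0,0.026,1],[0.6,-0.2,2.5,0,0,0,1],[0,0,2.5,0,0,0,1],[0,0,2.5,0,0,0,1],[0,0,2,0,0,0,1],[0,0,0,0,0,0,1]]'
python3 - <<'E'
from h import *
need(.447,-.09,.080,-90.8)
print(rackpose(cloud(cam("top")),(.4,-.33,.030),(.57,.02,.044)))
E
```

```text
time_s: 2.4
tool_pos: [0.4481, -0.0954, 0.0836]
tool_rot: [-179.5, -0.3, -91.3]
force: [-0.1, -0.7, 0.5]
grip_width: 0.0873
pose [ 0.4481 -0.0954  0.0836] [-179.53   -0.27  -91.25] F [-0.1 -0.7  0.5] t 2.4
shift cm [-0.53  0.13  0.36] rot [-0.008 -0.005 -0.008]
((array([ 491.9, -149.1]), array([239.2,  40.4]), 'long-axis yaw-90 deg', np.float32(-0.58)), 266)
```

```bash
python3 -m creep '[[0,-0.5,0.3,-0.008,-0.005,-0.008,1],[0,-0.5,0.1,0,0,0,1],[0,-0.5,0,0,0,0,1],[-0.1,-0.55,0,0,0,0.03,1],[-0.1,-0.55,0,0,0,0.03,1],[-0.1,-0.55,0,0,0,0.03,1],[-0.1,-0.55,0,0,0,0.03,1],[-0.1,-0.55,0,0,0,0.03,1],[-0.1,-0.55,0,0,0,0.03,1],[-0.1,-0.55,0,0,0,0.03,1],[0,0,0,0,0,0,1]]'
python3 - <<'E'
from h import *
need(.447,-.09,.080,-112)
print(rackpose(cloud(cam("top")),(.4,-.33,.030),(.57,.02,.044)))
print(rackpose(cloud(cam("scene")),(.4,-.33,.030),(.57,.02,.044)))
E
```

```text
time_s: 3.55
tool_pos: [0.5057, -0.0941, 0.0854]
tool_rot: [179.7, -0.2, -103.5]
force: [0.4, 0.4, 0.3]
grip_width: 0.0876
pose [ 0.5057 -0.0941  0.0854] [ 1.7974e+02 -1.7000e-01 -1.0347e+02] F [0.4 0.4 0.3] t 3.55
shift cm [0.97 5.8  0.57] rot [ 0.004 -0.003  0.149]
((array([ 511.7, -160.3]), array([217.6,  43.1]), 'long-axis yaw-90 deg', np.float32(-8.4)), 155)
((array([ 514.1, -145.9]), array([241.1,  62. ]), 'long-axis yaw-90 deg', np.float32(-13.08)), 1887)
```

```bash
cat >> h.py <<'E'
def rackc(n="scene",x1=.6,save=None,x0=.4):
    c=cam(n); o=env.get_obs(); f=c["frame"]; P=cloud(c); m=f[c["z_map"]>0].astype(int)
    if save: cv2.imwrite(f"pics/{save}.png",f)
    k=(m.min(1)>85)&(m.max(1)-m.min(1)<60)&np.all((P>(x0,-.36,.032))&(P<(x1,.16,.044)),1)
    Q=P[k]; print(n,len(Q),rect(Q),np.median(m[k],0))
E
python3 -m creep '[[-0.1,-0.55,0.3,0,0,0.035,1],[-0.1,-0.55,0.2,0,0,0.035,1],[-0.1,-0.55,0.1,0,0,0.035,1],[-0.1,-0.55,0.1,0,0,0.035,1],[0,0,0,0,0,0,1]]'
python3 - <<'E'
from h import *
need(.447,-.09,.080,-112)
rackc("top"); rackc("scene",save="s2")
E
```

```text
time_s: 4.15
tool_pos: [0.5249, -0.095, 0.0797]
tool_rot: [179.4, -0.4, -111.4]
force: [0.3, -0.3, 0.7]
grip_width: 0.087
pose [ 0.5249 -0.095   0.0797] [ 179.39   -0.36 -111.44] F [ 0.3 -0.3  0.7] t 4.15
shift cm [2.38 7.44 0.06] rot [ 0.011 -0.006  0.01 ]
top 77 (array([ 497.9, -261. ]), array([45.3, 24.7]), 'long-axis yaw-90 deg', np.float32(-74.3)) [123. 131. 131.]
scene 861 (array([ 552.8, -100.7]), array([346.4,  46.2]), 'long-axis yaw-90 deg', np.float32(-20.15)) [104. 112. 113.]
```

View pics/s2.png

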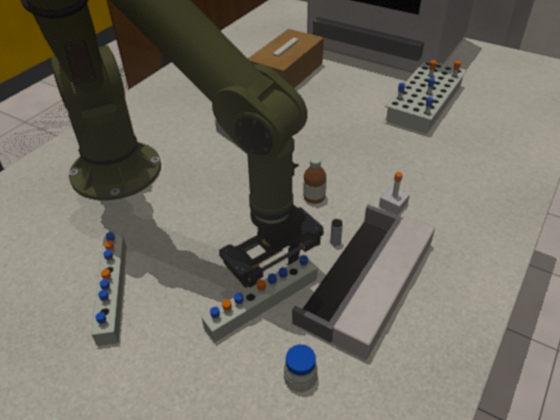

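The scene view shows the rack turned with its left end at (318,265) pointing to just right of the post at (337,231), standing upright. I'll retract and measure.

```bash
sed -i 's/def rackc(n="scene",x1=.6,save=None,x0=.4)/def rackc(n="scene",x1=.6,save=None,x0=.4,y1=.04)/; s/(x1,.16,.044)/(x1,y1,.044)/' h.py
python3 -m creep '[[0,2,0,0.01,-0.005,0,1],[0,2,-2,0,0,0,1],[0,0,-4,0,0,0,1],[0,0,-4,0,0,0,0.1],[0,0,-2,0,0,0,0.1],[0,0,0,0,0,0,0.1]]'
python3 - <<'E'
from h import *
need(.5,-.3,.2,-22)
rackc("scene");rackc("top")
E
```

```text
time_s: 4.85
tool_pos: [0.4865, -0.0808, 0.2049]
tool_rot: [-179.6, -0.1, -111.1]
force: [0.0, -0.1, 0.5]
grip_width: 0.0706
pose [ 0.4865 -0.0808  0.2049] [-1.7961e+02 -9.0000e-02 -1.1108e+02] F [ 0.  -0.1  0.5] t 4.85
shift cm [19.96 -9.14  0.58] rot [-0.004 -0.006 -1.555]
scene 707 (array([ 535.3, -151.2]), array([239.3,  41.7]), 'long-axis yaw-90 deg', np.float32(-22.31)) [126. 139. 137.]
top 172 (array([ 497.6, -245.6]), array([40.7, 40.9]), 'long-axis yaw-90 deg', np.float32(66.83)) [121. 129. 130.]
```

```bash
python3 -m creep '[[0,0,0,0,0,-0.145,0.1],[0,0,0,0,0,-0.145,0.1],[0,0,0,0,0,-0.145,0.1],[0,0,0,0,0,-0.145,0.1],[0,0,0,0,0,-0.145,0.1],[0,0,0,0,0,-0.145,0.1],[0,0,0,0,0,-0.145,0.1],[0,0,0,0,0,-0.145,0.1],[0,0,0,0,0,-0.145,0.1],[0,0,0,0,0,-0.145,0.1],[0,0,0,0,0,-0.145,0.1],[1.45,4,0,0,0,0,0.1],[1.45,4,0,0,0,0,0.1],[1.45,4,0,0,0,0,0.1],[1.45,4,0,0,0,0,0.1],[1.45,4,0,0,0,0,0.1],[0,0,0,0,0,0,0.1]]'
python3 -c "from h import *;need(.478,-.292,.080,-22.3);print(env.get_obs()['qpos'])"
```

```text
time_s: 6.65
tool_pos: [0.4843, -0.2963, 0.1664]
tool_rot: [-179.8, 2.5, -15.8]
force: [-0.3, -0.4, -0.5]
grip_width: 0.009
pose [ 0.4843 -0.2963  0.1664] [-179.78    2.48  -15.82] F [-0.3 -0.4 -0.5] t 6.65
shift cm [-0.35 -0.21  8.67] rot [-0.001  0.043  0.113]
[ 53.35102836  17.82152166 -28.95944788 101.01024676   9.54598158
  66.08815658   5.47291922]
```

```bash
python3 -m creep '[[-0.2,0,0,0,0.043,0.1,0.1],[0,0,0,0,0,0,0.1]]'; python3 -c "from h import *;need(.476,-.296,.080,-22.3)"
```

```text
time_s: 6.85
tool_pos: [0.4805, -0.2962, 0.1617]
tool_rot: [-179.7, 0.3, -21.8]
force: [-0.9, -0.7, 0.0]
grip_width: 0.0086
pose [ 0.4805 -0.2962  0.1617] [-179.73    0.35  -21.84] F [-0.9 -0.7  0. ] t 6.85
shift cm [-0.37  0.18  8.17] rot [-0.005  0.006  0.008]
```

```bash
python3 -m creep '[[-0.2,0.1,2.5,0,0.006,0.008,0.1],[-0.1,0.1,2.5,0,0,0,0.1],[0,0,2,0,0,0,0.1],[0,0,1,0,0,0,0.1],[0,0,0,0,0,0,0.1]]'; python3 - <<'E'
from h import *
need(.476,-.296,.080,-22.3); rackc("top",y1=.01); rackc("scene")
E
```

```text
time_s: 7.35
tool_pos: [0.4756, -0.292, 0.0749]
tool_rot: [-179.6, 0.5, -21.4]
force: [-1.2, 0.8, -0.3]
grip_width: 0.0085
pose [ 0.4756 -0.292   0.0749] [-179.6     0.48  -21.42] F [-1.2  0.8 -0.3] t 7.35
shift cm [ 0.18  0.35 -0.51] rot [-0.007  0.008  0.015]
top 1139 (array([ 534.4, -152.4]), array([238.4,  40.9]), 'long-axis yaw-90 deg', np.float32(-21.75)) [123. 132. 132.]
scene 1180 (array([ 534.5, -149.9]), array([238.7,  42.2]), 'long-axis yaw-90 deg', np.float32(-21.75)) [130. 143. 141.]
```

```bash
python3 -m creep '[[0.1,-1,-0.3,0,0.008,0.008,0.1],[0.1,-1,-0.2,0,0,0,0.1],[0.05,-0.8,0,0,0,0,0.1],[0.05,-0.8,0,0,0,0,0.1],[0.05,-0.8,0,0,0,0,0.1],[0.05,-0.8,0,0,0,0,0.1],[0.05,-0.8,0,0,0,0,0.1],[0.05,-0.8,0,0,0,0,0.1],[0,0,0,0,0,0,0.1]]'; python3 - <<'E'
from h import *
need(.476,-.296,.080,-21.75); rackc("top",y1=.044); rackc("scene",y1=.044)
E
```

```text
time_s: 8.35
tool_pos: [0.5103, -0.2281, 0.086]
tool_rot: [-179.9, -0.5, -21.9]
force: [-0.5, 0.4, -0.4]
grip_width: 0.009
pose [ 0.5103 -0.2281  0.086 ] [-179.9    -0.48  -21.89] F [-0.5  0.4 -0.4] t 8.35
shift cm [-0.65  7.58  0.58] rot [-0.002 -0.008 -0.003]
top 985 (array([561.7, -96.2]), array([217.5,  41.8]), 'long-axis yaw-90 deg', np.float32(-21.71)) [130. 140. 140.]
scene 870 (array([563.2, -90.6]), array([208.6,  42. ]), 'long-axis yaw-90 deg', np.float32(-21.24)) [139. 153. 151.]
```

```bash
python3 -m creep '[[0,-0.9,0.2,0,-0.008,0,0.1],[0,-0.9,0.2,0,0,0,0.1],[0,-0.9,0.1,0,0,0,0.1],[0,-0.9,0,0,0,0,0.1],[0,-0.9,0,0,0,0,0.1],[0,-0.9,0,0,0,0,0.1],[0,-0.9,0,0,0,0,0.1],[0,0,0,0,0,0,0.1]]'; python3 - <<'E'
from h import *
need(.5103,-.2281,.080,-21.75); rackc("top",y1=.03,x1=.605); rackc("scene",y1=.03,x1=.605,save="s3")
E
```

```text
time_s: 9.25
tool_pos: [0.5335, -0.1801, 0.0836]
tool_rot: [179.2, -0.2, -22.5]
force: [0.1, 0.6, -0.0]
grip_width: 0.0086
pose [ 0.5335 -0.1801  0.0836] [179.24  -0.25 -22.55] F [ 0.1  0.6 -0. ] t 9.25
shift cm [-0.31  5.32  0.43] rot [ 0.013 -0.004 -0.014]
top 750 (array([579.5, -62. ]), array([186.1,  40.7]), 'long-axis yaw-90 deg', np.float32(-21.87)) [130. 140. 140.]
scene 539 (array([580.1, -59.6]), array([178.1,  42.1]), 'long-axis yaw-90 deg', np.float32(-22.81)) [136. 149. 147.]
```

View pics/s3.png

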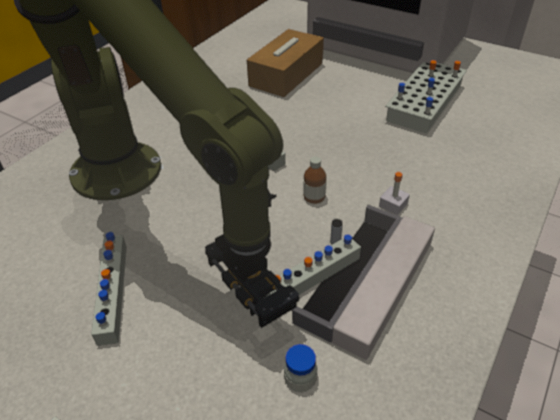

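The rack's left end has gone in behind the post at (350,245), and its right end is still out under the gripper. About 55 mm more to go along the axis.

```bash
python3 -m creep '[[-0.05,-0.8,0.2,0.013,0,-0.01,0.1],[-0.05,-0.8,0.1,0,0,0,0.1],[-0.05,-0.8,0.1,0,0,0,0.1],[-0.05,-0.8,0,0,0,0,0.1],[-0.05,-0.8,0,0,0,0,0.1],[-0.05,-0.8,0,0,0,0,0.1],[-0.05,-0.8,0,0,0,0,0.1],[0,0,0,0,0,0,0.1]]'; python3 - <<'E'
from h import *
need(.5335,-.1801,.080,-21.75); rackc("top",y1=.03,x1=.605); rackc("scene",y1=.03,x1=.605)
E
```

```text
time_s: 10.15
tool_pos: [0.5508, -0.1367, 0.0811]
tool_rot: [179.3, -0.5, -22.5]
force: [-0.4, -0.3, 0.7]
grip_width: 0.0085
pose [ 0.5508 -0.1367  0.0811] [179.32  -0.47 -22.46] F [-0.4 -0.3  0.7] t 10.15
shift cm [0.06 4.67 0.16] rot [ 0.012 -0.008 -0.013]
top 523 (array([588.6, -39.3]), array([137.1,  40.6]), 'long-axis yaw-90 deg', np.float32(-21.79)) [127. 138. 137.]
scene 272 (array([587.4, -41.5]), array([117.5,  40. ]), 'long-axis yaw-90 deg', np.float32(-21.39)) [134. 147. 146.]
```

```bash
python3 -m creep '[[0,-0.9,0,0.012,0,-0.01,0.1],[0,-0.9,0,0,0,0,0.1],[0,0,0,0,0,0,0.1],[0,2,0,0,0,0,0.1],[0,2,-1,0,0,0,0.1],[0,1,-4,0,0,0,0.1],[0,0,-4,0,0,0,0.1],[0,0,-3,0,0,0,0.1],[0,0,0,0,0,0,0.1]]'; python3 - <<'E'
from h import *
need(.5335,-.1801,.20,-112); rackc("top",y1=.03,x1=.605); rackc("scene",y1=.03,x1=.605)
E
```

```text
time_s: 11.15
tool_pos: [0.538, -0.1613, 0.2022]
tool_rot: [-179.4, -0.1, -21.6]
force: [0.5, -0.7, 0.3]
grip_width: 0.0082
pose [ 0.538  -0.1613  0.2022] [-1.7942e+02 -1.4000e-01 -2.1600e+01] F [ 0.5 -0.7  0.3] t 11.15
shift cm [0.28 1.92 0.2 ] rot [-0.01   0.006  1.578]
top 588 (array([585.9, -43.2]), array([146.4,  41.3]), 'long-axis yaw-90 deg', np.float32(-21.38)) [133. 143. 142.]
scene 555 (array([585.7, -42. ]), array([145.7,  41.8]), 'long-axis yaw-90 deg', np.float32(-21.41)) [132. 145. 143.]
```

```bash
python3 -m creep '[[0,0,0,0,0,0.145,1],[0,0,0,0,0,0.145,1],[0,0,0,0,0,0.145,1],[0,0,0,0,0,0.145,1],[0,0,0,0,0,0.145,1],[0,0,0,0,0,0.145,1],[0,0,0,0,0,0.145,1],[0,0,0,0,0,0.145,1],[0,0,0,0,0,0.145,1],[0,0,0,0,0,0.145,1],[0,0,0,0,0,0.145,1],[0,0,0,0,0,0,1]]'; python3 - <<'E'
from h import *
need(.528,-.045,.16,-111.4); rackc("top",y1=.03,x1=.605); rackc("scene",y1=.03,x1=.605)
E
```

```text
time_s: 12.45
tool_pos: [0.5256, -0.1489, 0.1729]
tool_rot: [177.3, 0.8, -116.0]
force: [0.1, -0.3, -0.5]
grip_width: 0.0862
pose [ 0.5256 -0.1489  0.1729] [ 177.34    0.82 -115.96] F [ 0.1 -0.3 -0.5] t 12.45
shift cm [-9.43  4.26  1.63] rot [ 0.046  0.016 -0.079]
top 374 (array([590.7, -30.4]), array([119.4,  40.3]), 'long-axis yaw-90 deg', np.float32(-20.47)) [130. 140. 138.]
scene 338 (array([586.3, -42.2]), array([140.2,  41.8]), 'long-axis yaw-90 deg', np.float32(-21.81)) [128. 140. 138.]
```

```bash
python3 -m creep '[[-2.4,1.1,0,0.046,0.016,-0.079,1],[-2.4,1,0,0,0,0,1],[-2.4,1,0,0,0,0,1],[-2.2,1,0,0,0,0,1],[0,0,0,0,0,0,1]]'; python3 - <<'E'
from h import *
need(.528,-.045,.082,-111.4)
E
```

```text
time_s: 13.05
tool_pos: [0.5217, -0.0432, 0.171]
tool_rot: [179.9, 0.0, -110.2]
force: [0.2, 0.3, 1.1]
grip_width: 0.087
pose [ 0.5217 -0.0432  0.171 ] [ 1.7991e+02  2.0000e-02 -1.1019e+02] F [0.2 0.3 1.1] t 13.05
shift cm [-0.04 -0.67  8.9 ] rot [0.002 0.    0.021]
```

```bash
python3 -m creep '[[0,0,2.5,0,0,0.021,1],[0,0,2.5,0,0,0,1],[0,0,2.2,0,0,0,1],[0,0,1.2,0,0,0,1],[0,0,0.3,0,0,0,1],[0,0,0,0,0,0,1]]'; python3 - <<'E'
from h import *
need(.528,-.045,.082,-111.4);rackc("scene",y1=.03,x1=.605)
E
```

```text
time_s: 13.65
tool_pos: [0.5227, -0.0459, 0.0811]
tool_rot: [-180.0, -0.0, -110.8]
force: [0.7, 0.1, 0.8]
grip_width: 0.0866
pose [ 0.5227 -0.0459  0.0811] [-1.7996e+02 -3.0000e-02 -1.1081e+02] F [0.7 0.1 0.8] t 13.65
shift cm [-0.28 -0.47 -0.09] rot [-0.001 -0.     0.01 ]
scene 85 (array([586.5, -40.8]), array([141.4,  33.1]), 'long-axis yaw-90 deg', np.float32(-18.29)) [104. 114. 114.]
```

```bash
python3 -m creep '[[0,-0.9,0,0,0,0,1],[0,-0.9,0,0,0,0,1],[0,-0.9,0,0,0,0,1],[0,-0.5,0,0,0,-0.03,1],[0,-0.5,0,0,0,-0.03,1],[0,-0.5,0,0,0,-0.03,1],[0,-0.5,0,0,0,-0.03,1],[0,-0.5,0,0,0,-0.03,1],[0,-0.5,0,0,0,-0.03,1],[0,0,0,0,0,0,1]]'; python3 - <<'E'
from h import *
need(.528,-.045,.082,-90);rackc("scene",y1=.13,x1=.66,x0=.55,save="s4")
E
```

```text
time_s: 14.7
tool_pos: [0.5795, -0.0676, 0.0842]
tool_rot: [179.6, -0.2, -99.8]
force: [0.5, -0.4, -0.6]
grip_width: 0.0871
pose [ 0.5795 -0.0676  0.0842] [179.59  -0.24 -99.76] F [ 0.5 -0.4 -0.6] t 14.7
shift cm [-1.36  5.45  0.25] rot [ 0.007 -0.004 -0.17 ]
scene 475 (array([628.6, -73.6]), array([384. ,  58.5]), 'long-axis yaw-90 deg', np.float32(-0.68)) [120. 131. 129.]
```

View pics/s4.png

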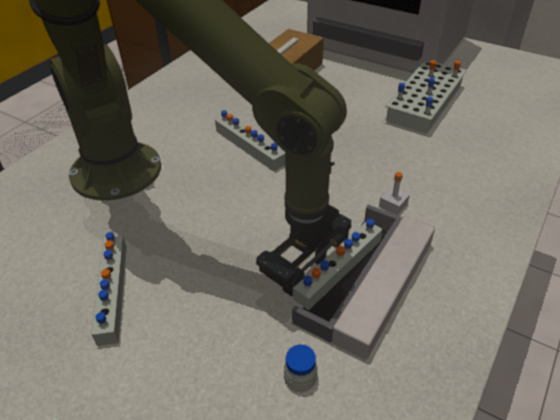

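The left end is inside the bay with its cap at (370,224), and the right end at (300,290) is swinging in clear of the right wall. I'll keep going.

```bash
python3 -m creep '[[-0.1,-0.6,0.2,0.007,0,-0.024,1],[-0.1,-0.6,0.1,0,0,-0.024,1],[-0.1,-0.6,0,0,0,-0.024,1],[-0.1,-0.6,0,0,0,-0.024,1],[-0.1,-0.6,0,0,0,-0.024,1],[-0.1,-0.6,0,0,0,-0.024,1],[0,-0.4,0,0,0,-0.015,1],[0,0,0,0,0,0,1]]'; python3 - <<'E'
from h import *
need(.626,-.045,.082,-90)
E
```

```text
time_s: 15.55
tool_pos: [0.6127, -0.0704, 0.0808]
tool_rot: [178.7, -0.7, -90.3]
force: [-0.9, 0.5, 1.0]
grip_width: 0.0874
pose [ 0.6127 -0.0704  0.0808] [178.67  -0.73 -90.26] F [-0.9  0.5  1. ] t 15.55
shift cm [-2.54 -1.31 -0.18] rot [ 0.023 -0.013 -0.005]
```

```bash
python3 -m creep '[[0,-0.4,-0.1,0.023,-0.013,-0.005,1],[0,-0.4,-0.1,0,0,0,1],[0,1,0,0,0,0,1],[-1.5,0.5,0,0,0,0,1],[-1.5,0,0,0,0,0,1],[-0.7,0,0,0,0,0,1],[0,0,0,0,0,0,1]]'; python3 - <<'E'
from h import *
need(.626,-.035,.082,-90)
c=cam("top");cv2.imwrite("pics/t5.png",cv2.resize(cv2.convertScaleAbs(c["frame"][90:240,175:415],alpha=1.6,beta=20),None,fx=3.33,fy=3.33,interpolation=cv2.INTER_CUBIC))
c=cam("scene");cv2.imwrite("pics/s5.png",cv2.resize(c["frame"][170:370,250:470],None,fx=3,fy=3,interpolation=cv2.INTER_CUBIC))
P=cloud(c);Q=sel(P,(.58,-.14,.05),(.675,.14,.068));print(len(Q),rect(Q))
E
```

```text
time_s: 16.25
tool_pos: [0.6063, -0.0285, 0.0833]
tool_rot: [-179.6, 0.2, -89.9]
force: [-0.5, 0.5, 0.1]
grip_width: 0.0871
pose [ 0.6063 -0.0285  0.0833] [-1.796e+02  1.700e-01 -8.989e+01] F [-0.5  0.5  0.1] t 16.25
shift cm [ 0.65 -1.97  0.14] rot [-0.007  0.003  0.002]
567 (array([632.9,   3.2]), array([ 51.7, 218.7]), 'long-axis yaw-90 deg', np.float32(0.04))
```

View pics/s5.png

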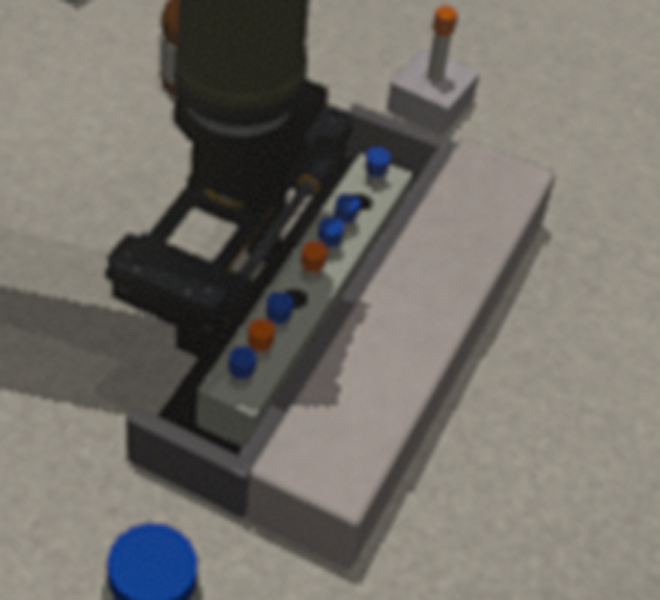

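The rack is in the bay, nearly parallel to the back wall with a small gap. Next is a square two-finger push to seat it.

```bash
python3 -m creep '[[0.3,-0.5,0,-0.007,0,0,1],[0.2,-0.5,0,0,0,0,1],[0,-0.4,0,0,0,0,1],[0,-0.4,0,0,0,0,1],[0,-0.3,0,0,0,0,1],[0,-0.3,0,0,0,0,1],[0,-0.2,0,0,0,0,1]]'; python3 -c "from h import *;need(.6265,-.035,.082,-90)"
```

```text
time_s: 17.05
tool_pos: [0.6268, -0.0376, 0.0817]
tool_rot: [178.6, 0.1, -90.1]
force: [-5.9, -0.6, 4.3]
grip_width: 0.0869
pose [ 0.6268 -0.0376  0.0817] [ 1.7863e+02  5.0000e-02 -9.0060e+01] F [-5.9 -0.6  4.3] t 17.05
shift cm [-0.26  0.04 -0.03] rot [ 0.024  0.001 -0.001]
```

```bash
python3 -m creep '[[0,-0.4,0,0.02,0,0,1],[0,-0.4,0,0,0,0,1]]'; python3 -m creep '[[0,1,0,0,0,0,1],[0,1.5,0,0,0,0,1],[0,1.5,0,0,0,0,1],[0,1,-3,0,0,0,1],[0,0,-4,0,0,0,1],[0,3,-4,0,0,0,1],[0,4,-2,0,0,0,1],[0,4,0,0,0,0,1],[0,3,0,0,0,0,1],[0,0,0,0,0,0,1],[0,0,0,0,0,0,1]]'; python3 - <<'E'
from h import *
need(.48,-.035,.2,-90)
c=cam("top");cv2.imwrite("pics/t6.png",cv2.resize(cv2.convertScaleAbs(c["frame"][90:240,175:415],alpha=1.6,beta=20),None,fx=3.33,fy=3.33,interpolation=cv2.INTER_CUBIC))
c=cam("scene");cv2.imwrite("pics/s6.png",cv2.resize(c["frame"][150:380,250:510],None,fx=3,fy=2.6,interpolation=cv2.INTER_CUBIC))
P=cloud(c);m=c["frame"][c["z_map"]>0].astype(int)
k=np.all((P>(.61,-.14,.048))&(P<(.675,.14,.068)),1)&(m.max(1)-m.min(1)>60); Q=P[k];print("caps",len(Q),rect(Q))
k=np.all((P>(.61,-.145,.028))&(P<(.674,.145,.0415)),1)&(m.min(1)>85); Q=P[k]; print("top face",len(Q),rect(Q),np.median(Q[:,2]))
for y in(-.1,-.05,0,.05,.1):
    f=Q[abs(Q[:,1]-y)<.01][:,0]; print(y,np.percentile(f,[2,98]).round(4) if len(f) else None)
for k,(lo,hi) in dict(bott=((.4,.1,.01),(.55,.22,.13)),jar=((.6,-.32,.01),(.75,-.19,.08)),blk=((.57,.17,.015),(.68,.27,.04))).items():
    q=sel(P,lo,hi); print(k,q.min(0).round(3),q.max(0).round(3))
E
```

```text
time_s: 17.25
tool_pos: [0.6277, -0.0376, 0.0805]
tool_rot: [178.6, -0.0, -90.0]
force: [-12.3, -0.3, 9.0]
grip_width: 0.0867
time_s: 18.35
tool_pos: [0.4366, -0.0407, 0.2184]
tool_rot: [179.0, -0.1, -90.4]
force: [0.6, 0.6, -0.4]
grip_width: 0.0869
pose [ 0.4366 -0.0407  0.2184] [ 1.7904e+02 -1.2000e-01 -9.0450e+01] F [ 0.6  0.6 -0.4] t 18.35
shift cm [-0.61 -4.37  1.76] rot [ 0.017 -0.002 -0.008]
caps 290 (array([656. ,   2.8]), array([ 15.4, 217.3]), 'long-axis yaw-90 deg', np.float32(0.23))
top face 976 (array([654.9,   2.6]), array([ 38.5, 240.1]), 'long-axis yaw-90 deg', np.float32(0.24)) 0.038837301839997826
-0.1 [0.637  0.6734]
-0.05 [0.6371 0.6734]
0 [0.6368 0.6735]
0.05 [0.6368 0.6734]
0.1 [0.6362 0.6733]
bott [0.448 0.138 0.01 ] [0.499 0.185 0.114]
jar [ 0.648 -0.276  0.01 ] [ 0.703 -0.223  0.069]
blk [0.614 0.204 0.015] [0.669 0.26  0.039]
```

View pics/s6.png

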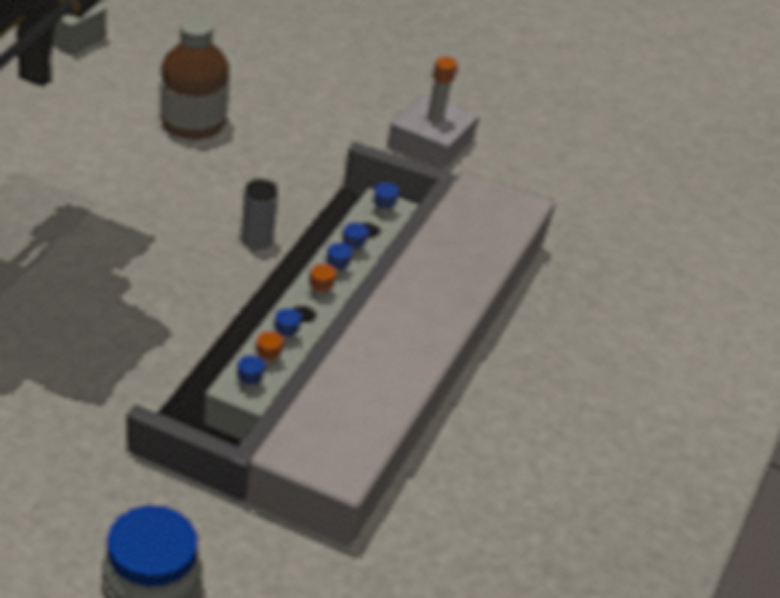

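The rack lies flat along the back wall, between the end walls: its rear face is at x≈0.637 along its length and the wall at 0.6765. The bystanders haven't moved and the hand is clear.

```bash
python3 -c "from h import *;print(env.get_obs()['time_s'],order.sign_off())"
```

```text
the job is handed in; nothing more can be done
18.45 None
```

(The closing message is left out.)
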